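# Re-tension the quick-release phone clamp

## Task

The phone sits loose in the quick-release clamp. Swing the clamp's cam lever out until it snaps open, turn the wing nut clockwise (its top wing comes over towards the robot) until its wings lie level, then swing the lever back until it snaps fully shut, so that the jaws grip the phone where it lies.

Things in the scene. Friction and masses are not known exactly. Their poses are not given: they have to be found in the camera images.
- jig: phone clamp fixed to the bench: aluminium block 100 x 94 mm (x, y); origin centre of its underside, z up, -x side roughly to the robot. Bed 63 mm above the bench; jaws 90 mm long (x), 84 mm high: fixed jaw at +y (outer face y = +48 mm), moving jaw at -y (outer face about y = -61 mm when shut). A skewer along y, at height 50 mm, joins the wing nut at the +y end and the cam lever at the -y end
- wing_nut (a joint): brass wing nut at the +y end, turning about the skewer (jig y). In rad: 0 wings upright, growing clockwise seen from its own (+y) end: the top wing comes over to jig -x and down; 1.571 wings level. Starts at 0 to 0.5, stops at 2.4; stays where left; takes 0.1 N m (3 N at a wing). Draws the moving jaw in by 2.5 mm per rad
- nut_center (a point): centre of the wing nut on its axis, in the middle of the wings' width, at jig (0, 76, 50) mm. The two wings reach 44 mm from the axis either way, are 9 mm thick (11 mm at the ends) and 18 mm wide along the axis; the hub's radius is 14 mm
- wing_tip (a point): end of the wing that is on top at the start, 42 mm from the nut's axis, in the middle of the wing's width
- cam_lever (a joint): black-handled cam lever on the -y side, swinging level about a vertical pivot. In rad: 0 shut (points along jig -x, to the robot; so at the start), 1.6 fully open (points along jig -y, away from the clamp). Sprung over centre at about 0.45: beyond it springs open by itself, below it springs shut and stays. Takes up to about 3 N at the handle
- lever_pivot (a point): pivot of the cam lever at mid-height of the lever, about jig (0, -80, 50) mm; moves up to 4 mm along y with the nut
- lever_tip (a point): outer end of the lever's handle, 130 mm from the pivot. The handle is the outer 85 mm of the lever, 12 mm thick sideways and 24 mm tall (38 to 62 mm above the bench)
- pad_face (a point): middle of the inner face of the moving jaw's sprung rubber pad, which presses on the phone's side
- pad (a joint): how far the sprung pad is pressed back by the phone, in m (0 to 0.005, 3 N per mm); 0 while the phone is loose, about 0.002 when the wings are level and the lever is shut
- phone: grey phone frame with a black screen, 67 x 138 x 8 mm, lying flat on the clamp's bed between the jaws, its length along jig x and sticking out 12 to 36 mm past the two ends of the jaws; origin at the centre of its underside, z up; loose, 70 g

How it is judged:
On the way, in this order (a step that is already met when the one before it is completed fails the run):
1. the cam lever is open (value of joint cam_lever above 1.3 rad), for 0.2 s.
2. with the lever still open, the wing nut is turned until its wings lie level within 0.35 rad (20 degrees) (value of joint cam_lever above 1.2 rad and value of joint wing_nut between 1.221 and 1.921 rad), for 0.2 s.
At the end, for the whole second after the job is handed in: The lever is shut (below 0.1 rad), the wings are level within 0.35 rad, the pad is pressed back at least 0.8 mm by the phone, and the phone lies flat (within 0.06 rad) in the clamp, within 12 mm of where it started (value of joint cam_lever below 0.1 rad and value of joint wing_nut between 1.221 and 1.921 rad and value of joint pad above 0.0008 m and distance of phone from where it was at the start of the episode below 0.012 m and angle between phone's own z axis and vertical below 0.06 rad); the robot touches nothing.
It fails at once if the phone is lifted or pushed out of the clamp (more than 25 mm from where it lay) (distance of phone from where it was at the start of the episode above 0.025 m).
It also fails if it takes over 54 s, if anything falls off the work surface, if the arm or the gripper's body presses on something with over 40 N, if the wrist force passes 120 N, or if a joint passes its speed limit or range.

## Robot

A 6-joint arm with a two-finger parallel gripper is mounted at the origin on a cart in front of the work surface, level with it; the furniture and walls round the work are solid. World frame = base frame: x ahead of the robot, y to its left, z up, the work surface at z = 0. Lengths are in m, angles in rad, forces in N, time in s.
With the tool pointing down it reaches from about 0.35 to 0.975 m from the base axis. Payload 7.1 kg.
Tool frame: the origin (TCP) lies midway between the tips of the shut fingers; the grasp point (between the pads) lies 19 mm behind it; z points along the fingers, y is the line along which they close (so a half turn about z gives the same grasp; the last joint's range is limited). The gripper opens to 88 mm and grips with 3 to 60 N. Pads are 20 mm wide; open, the fingers measure 115 mm over their backs; the gripper's body (75 mm by 178 mm) begins 61 mm behind the grasp point.
Start: joints at [1.165, 0.423, 1.63, -0, 1.089, -0.019], TCP at [0.236, 0.579, 0.223] pointing down, gripper open.
Joint ranges: [-3, 3], [-0.9, 2.11], [0.09, 2.58], [-1.31, 4.45], [0.11, 2.69], [-2.54, 2.54]. Speed limits (rad/s): [2.39, 2.39, 3.01, 3.14, 3.14, 3.14].

## Interface

Orientations are given as a unit quaternion [w, x, y, z].
In Python, from station import move_pose, movel, movej, command_gripper, wait, inverse_kinematics, read_camera, camera_info, MotionError, job_done, get_time, get_joint_pos, get_qvel, get_effort, get_tcp_pos, get_ee_rot, get_ft_force, get_ft_torque, get_grip_width, get_finger_force gives the robot as it stands. Calls block until the motion is done:
- move_pose(position, orientation): joint-space move of the TCP to a pose.
- movel(position, frame=None, v=0.15, until_force=None): straight line of the TCP; frame=None keeps the orientation; v is the mean speed in m/s. With until_force (N) it stops when the force on the tool has changed by that much, and returns True; else False.
- movej(angles): joint-space move.
- command_gripper(opening): opening from 0.0 (shut) to 1.0 (fully open); the grip force is fixed at half the most; returns when the fingers have stopped.
- wait(seconds).
- inverse_kinematics(position, orientation): joint angles nearest the present ones, or None.
- read_camera(name): name is "scene" or "side" or "wrist"; returns the picture (480x640x3 uint8, red, green, blue); there is no depth.
- camera_info(name): a dict with "intrinsics" (3x3 intrinsics, pixels), "T" (4x4, takes a point from camera to world coordinates); the wrist camera has in their place "tool_from_camera" (4x4, takes a point from camera to tool coordinates, whose origin is the TCP and whose axes are the flange's). Camera axes: x right, y up, looking along -z (the intrinsics and any distortion apply to the point x, -y, -z); pixel columns grow to the right and rows downward; lengths in m; the calibration is good to about 2 mm. A picture is of the moment at which its call begins: read the wrist's pose just before it. camera_info takes no time and is no camera call.
A pose or a line that the arm cannot do raises MotionError and nothing moves.
- job_done(): hands the job in; it is judged then, once.
Readings, each from a call of its own:
- get_time(): time.
- get_joint_pos(): joint angles.
- get_qvel(): joint speeds.
- get_effort(): joint torques, N m.
- get_tcp_pos(): TCP position.
- get_ee_rot(): TCP orientation.
- get_ft_force(): force on the tool from outside, world axes, zero at the start.
- get_ft_torque(): the same for the moment, N m.
- get_grip_width(): opening from 0.0 (shut) to 1.0 (fully open).
- get_finger_force(): force on a finger pad.
Only numpy, scipy, OpenCV 4.12 (cv2) and the standard library are available. Lean on these libraries where they do the work, as an engineer would, in place of code of your own. Each camera call takes 0.05 s, during which the arm holds its last target. There are 200 camera calls.

## Working session

There is one attempt and no reset: what is moved stays moved. The work goes in short steps, each a Python script; the robot and the scene stay as the last script left them, time stands still between calls to the robot, and variables do not carry over. Pictures are saved under pics/ and viewed, at most 10 in all, crops included, and the job is handed in when it is done.

```bash
mkdir -p pics; python3 - <<'E'
from station import *
import cv2,numpy as np
for n in ("scene","side"):
    im=read_camera(n); cv2.imwrite(f"pics/{n}0.png",im[:,:,::-1]); c=camera_info(n); print(n,{k:np.round(v,4).tolist() if not isinstance(v,str) else v for k,v in c.items()})
c=camera_info("wrist");print({k:np.round(v,4).tolist() for k,v in c.items()}); print(get_time(),get_ee_rot())
E
```

```text
scene {'intrinsics': [[589.6554, 0.0, 324.613], [0.0, 589.6554, 237.9975], [0.0, 0.0, 1.0]], 'T': [[0.746, 0.4875, -0.4538, 0.1124], [-0.666, 0.5434, -0.5111, -0.392], [-0.0026, 0.6835, 0.73, 0.6851], [0.0, 0.0, 0.0, 1.0]]}
side {'intrinsics': [[531.4746, 0.0, 321.6012], [0.0, 531.4746, 235.1137], [0.0, 0.0, 1.0]], 'T': [[-0.9755, 0.1385, -0.1708, 0.3658], [-0.2198, -0.639, 0.7371, 0.6664], [-0.0071, 0.7566, 0.6538, 0.6301], [0.0, 0.0, 0.0, 1.0]]}
{'intrinsics': [[396.5774, 0.0, 323.6435], [0.0, 396.5774, 240.0192], [0.0, 0.0, 1.0]], 'tool_from_camera': [[-0.0002, 0.9666, 0.2563, 0.07], [1.0, 0.0001, 0.0006, 0.0006], [0.0005, 0.2563, -0.9666, -0.162], [0.0, 0.0, 0.0, 1.0]]}
0.1 [-1.50824491e-04  1.92199614e-01  9.81355596e-01 -6.92813411e-04]
```

View pics/scene0.png

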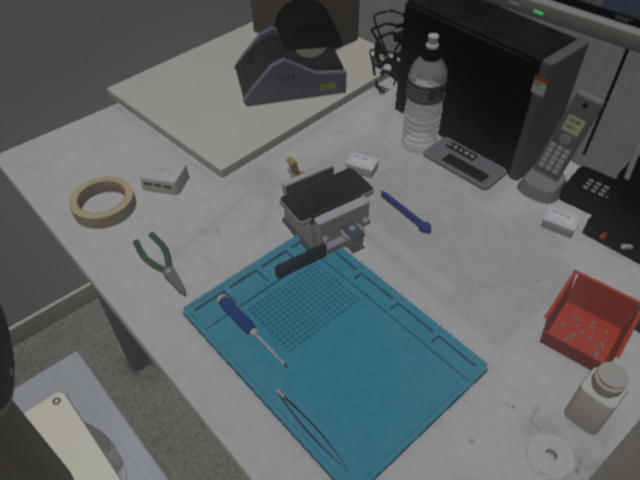

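View pics/side0.png

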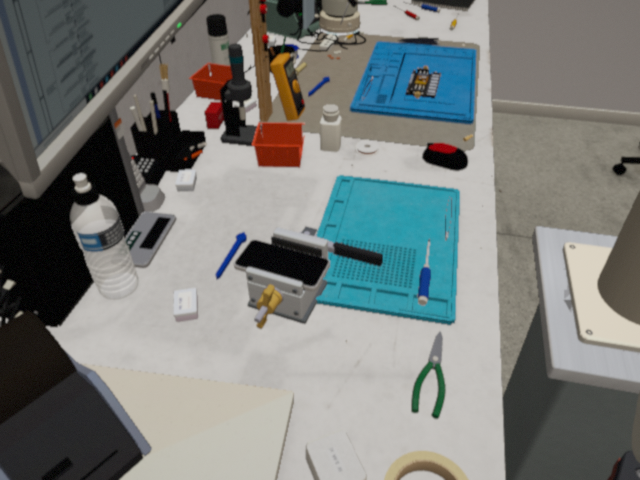

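The jig is near scene pixel (325,215), with its lever handle from (277,272) to (328,252). In the side view it is near (285,275), with the nut at about (267,303). I'll enlarge both.

```bash
python3 - <<'E'
import cv2,numpy as np
a=cv2.imread("pics/scene0.png")[145:285,260:400];b=cv2.imread("pics/side0.png")[215:335,220:400]
a=cv2.resize(a,None,fx=4,fy=4,interpolation=cv2.INTER_CUBIC)
cv2.imwrite("pics/a.png",cv2.convertScaleAbs(a,alpha=1.8))
b=cv2.resize(b,None,fx=4,fy=4,interpolation=cv2.INTER_CUBIC)
cv2.imwrite("pics/b.png",cv2.convertScaleAbs(b,alpha=1.3))
E
```

```text
(no output)
```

View pics/a.png

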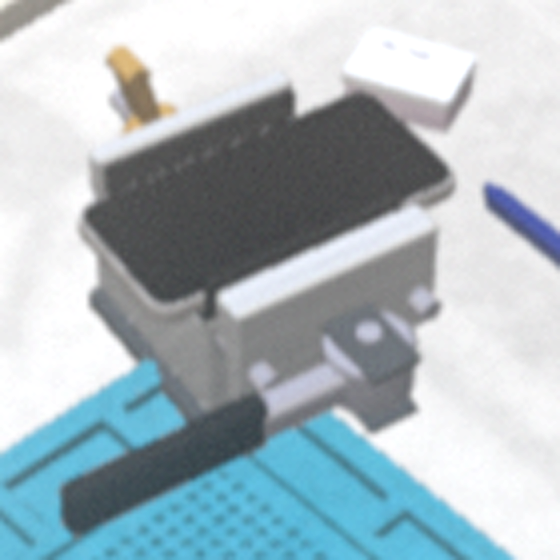

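View pics/b.png

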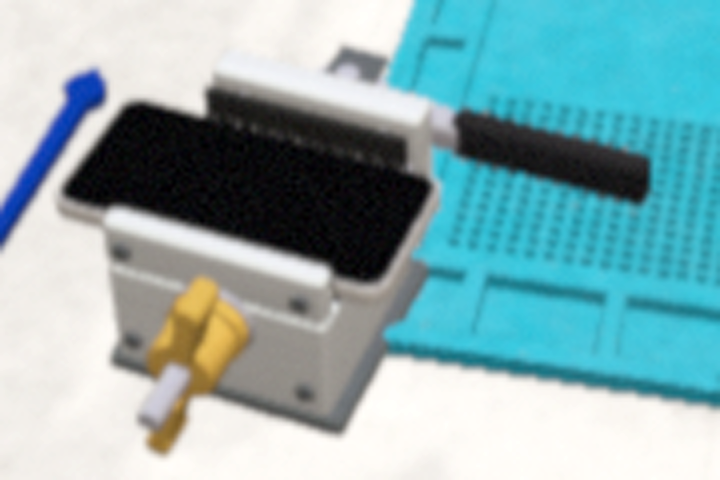

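Scene crop: the fixed jaw's outer top corners are at (92,152) and (285,75), the moving jaw's outer top corners at (225,315) and (437,228), the handle end at about (66,505), and the upper wing end at (122,52). Side crop: the upper wing end is at (205,285), the skewer end at (160,400), and the handle end at (645,178).

```bash
cat > h.py <<'E'
from station import *
import numpy as np,cv2
def ray(n,u,v):
    c=camera_info(n);K=np.array(c["intrinsics"]);T=np.array(c["T"])
    d=np.linalg.solve(K,[u,v,1]);d=T[:3,:3]@(d*[1,-1,-1]);return T[:3,3],d
def onz(n,p,z):
    o,d=ray(n,*p);return o+d*(z-o[2])/d[2]
def tri(p,q):
    o,d=ray("scene",*p);o2,e=ray("side",*q)
    s=np.linalg.lstsq(np.c_[d,-e],o2-o,rcond=None)[0];a=o+d*s[0];b=o2+e*s[1];return (a+b)/2,np.linalg.norm(a-b)
A=lambda u,v:(260+u/4,145+v/4)
B=lambda u,v:(220+u/4,215+v/4)
E
python3 - <<'E'
from h import *
np.set_printoptions(precision=4,suppress=True)
def seg(n,a,b,z):
    p,q=onz(n,a,z),onz(n,b,z);print(n,p,q,"len",np.linalg.norm(q-p),"ang",np.arctan2(*(q-p)[1::-1]))
seg("scene",A(92,155),A(287,80),.084)
seg("scene",A(222,315),A(437,228),.084)
seg("side",B(330,290),B(106,222),.084)
seg("side",B(335,272),B(110,208),.084)
seg("side",B(432,118),B(215,75),.084); seg("side",B(432,105),B(222,55),.084)
seg("scene",A(68,487),A(260,400),.062)
seg("side",B(648,160),B(468,112),.062)
for p,q in (((66,505),(645,178)),((122,52),(205,285)),((160,115),(235,315))): print(tri(A(*p),B(*q)))
print("pivot top",[onz("scene",A(368,330),z) for z in (.062,.07)], onz("scene",A(372,342),.067))
print("skewer end",onz("side",B(152,412),.05))
E
```

```text
scene [0.5143 0.1561 0.084 ] [0.5996 0.1392 0.084 ] len 0.08694051017687192 ang -0.1957890916530961
scene [0.4949 0.0584 0.084 ] [0.5838 0.0392 0.084 ] len 0.0909891330139908 ang -0.2122334870876853
side [0.51   0.1667 0.084 ] [0.5984 0.1511 0.084 ] len 0.08974502773922795 ang -0.1748881170950318
side [0.5104 0.1578 0.084 ] [0.5993 0.1438 0.084 ] len 0.08997547214189397 ang -0.15611052596642086
side [0.494  0.0702 0.084 ] [0.583  0.0635 0.084 ] len 0.08925164580973216 ang -0.07511192971459141
side [0.4956 0.0628 0.084 ] [0.5838 0.0511 0.084 ] len 0.08894895068564426 ang -0.13152279108869852
scene [0.4143 0.0476 0.062 ] [0.4909 0.0337 0.062 ] len 0.07792919387960662 ang -0.18005178059849827
side [0.4114 0.0523 0.062 ] [0.4858 0.0396 0.062 ] len 0.07549881740517918 ang -0.16971059564523674
(array([0.4131, 0.0498, 0.0504]), np.float64(0.0021127010260893874))
(array([0.5512, 0.1839, 0.0962]), np.float64(0.003041459931654081))
(array([0.551 , 0.1684, 0.0694]), np.float64(0.013747534978613479))
pivot top [array([0.5438, 0.0332, 0.062 ]), array([0.5382, 0.0277, 0.07  ])] [0.5372 0.0244 0.067 ]
skewer end [0.5659 0.2065 0.05  ]
```

```bash
cat >> h.py <<'E'
O=np.array([.549,.105]);Y=-.18
ex=np.array([np.cos(Y),np.sin(Y)]);ey=np.array([-np.sin(Y),np.cos(Y)])
Q=[0,np.sin(-Y/2),np.cos(-Y/2),0]
def W(x,y,z): return [*(O+ex*x+ey*y),z]     # jig -> world
def lev(th,side,r,gap=0.):                   # finger centre beside handle; side -1 inner (opens), +1 outer (shuts)
    c=.010*abs(np.sin(th))+.0135*abs(np.cos(th))
    l=np.array([-np.cos(th),-np.sin(th)]);t=np.array([np.sin(th),-np.cos(th)])
    p=np.array([0,-.080])+r*l+side*(.006+c+gap)*t
    return W(*p,.045)
def snap(n,f): cv2.imwrite(f"pics/{f}.png",read_camera(n)[:,:,::-1])
E
python3 - <<'E'
from h import *
command_gripper(0); print(get_time())
p=lev(0,-1,.112,.010)
move_pose([p[0],p[1],.16],Q);print(get_time(),get_tcp_pos())
print("down hit",movel(p,until_force=6),get_tcp_pos())
f0=np.array(get_ft_force())
for th in (.0,.3,.6,.9,1.2,1.45):
    movel(lev(th,-1,.112),v=.12); print(th,get_time(),np.round(np.array(get_ft_force())-f0,1))
p=get_tcp_pos(); movel([p[0],p[1],.16],v=.2); print(get_time()); snap("scene","s1")
im=cv2.imread("pics/s1.png")[130:330,240:440];cv2.imwrite("pics/s1c.png",cv2.convertScaleAbs(cv2.resize(im,None,fx=3,fy=3),alpha=1.8))
E
```

```text
1.4417
3.4 [0.43012135 0.07590061 0.16015797]
down hit False [0.43021756 0.07558397 0.04541429]
0.0 4.5667 [-0.1  0.   0.5]
0.3 4.9833 [-0.6 -0.  -0.1]
0.6 5.4083 [ 0.1  0.7 -1. ]
0.9 5.85 [ 0.4 -0.1 -1.1]
1.2 6.3 [-0.7 -0.2 -0.3]
1.45 6.7083 [-0.9 -0.5 -0.5]
7.4333
```

View pics/s1c.png

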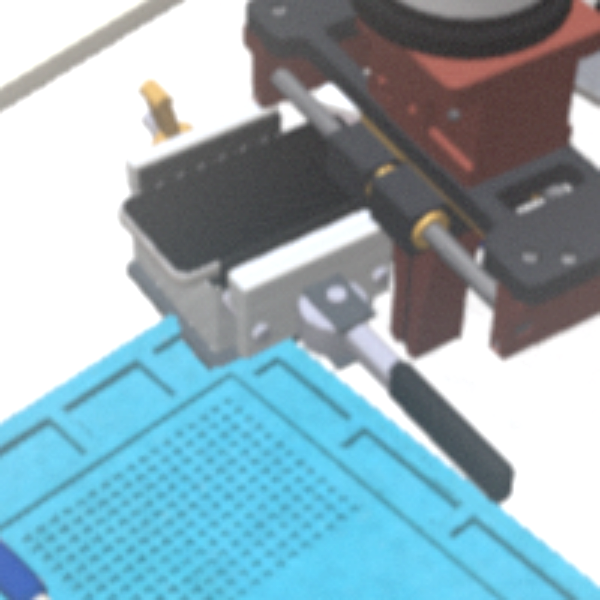

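The lever is fully open: the handle runs from (390,370) to (500,490), along jig -y. The nut comes next.

```bash
python3 - <<'E'
from h import *
def nut(th,gap=0,r=.036):
    w=np.array([-np.sin(th),np.cos(th)]);n=np.array([np.cos(th),np.sin(th)])
    c=r*w+(.005+gap)*n
    return W(c[0]+.010,.076,.050+c[1])
p=nut(0,.018)
move_pose([p[0],p[1],.19],Q);print(get_time())
print("hit",movel(p,until_force=6),get_tcp_pos())
f0=np.array(get_ft_force())
for th in (0,.3,.6,.9,1.15,1.35,1.52):
    movel(nut(th),v=.08); print(th,get_time(),np.round(np.array(get_ft_force())-f0,1))
p=get_tcp_pos(); movel([p[0],p[1],.16],v=.2)
move_pose([.50,-.16,.2],Q); print(get_time())
snap("side","n1");snap("scene","n2")
a=cv2.imread("pics/n1.png")[215:335,220:340];b=cv2.imread("pics/n2.png")[145:265,260:380]
cv2.imwrite("pics/n.png",np.hstack([cv2.convertScaleAbs(cv2.resize(i,None,fx=3.3,fy=3.3,interpolation=2),alpha=k) for i,k in ((a,1.3),(b,1.8))]))
E
```

```text
8.55
hit False [0.59574582 0.17371208 0.08678011]
0 9.7667 [ 0.8 -0.8  0.4]
0.3 10.05 [ 0.5 -0.2  0.2]
0.6 10.3333 [ 1.2 -0.   0.8]
0.9 10.6167 [ 1.8 -1.7  0.2]
1.15 10.8833 [ 0.8 -0.6  0.5]
1.35 11.1333 [ 1.2 -0.1 -0.5]
1.52 11.3833 [ 1.1 -0.6  0.3]
13.3583
```

View pics/n.png

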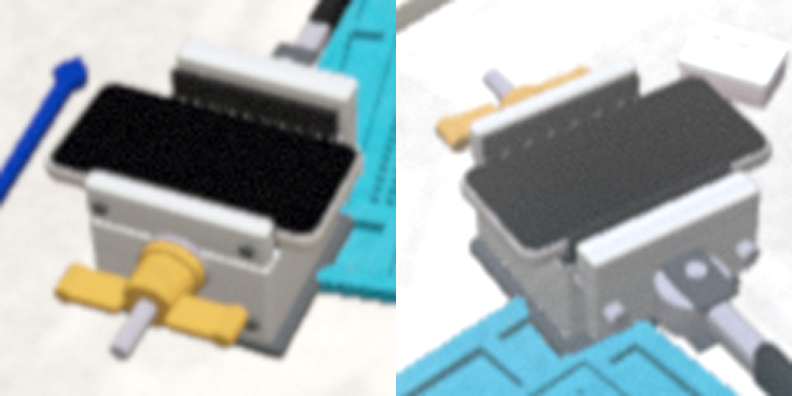

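Side-view tips are at about (65,288) and (238,330), and the wings look level. I'll check that angle numerically before shutting the lever.

```bash
python3 - <<'E'
from h import *
P=[]
for u,v in ((60,287),(240,330)):
    o,d=ray("side",220+u/3.3,215+v/3.3); n=np.array([*ey,0]);q=np.array(W(0,.085,0))
    P.append(o+d*((q-o)@n)/(d@n))
a,b=P; ang=np.arctan2(b[2]-a[2],(a-b)[:2]@ex); print("tips",a,b,"nut ~",np.pi/2-ang,"len",np.linalg.norm(a-b))
if abs(ang)<.2:
    p=lev(1.6,1,.10,.02)
    move_pose([p[0],p[1],.16],Q); print("hit",movel(p,until_force=6))
    f0=np.array(get_ft_force())
    for th in (1.6,1.3,1.0,.75,.5,.3,.1):
        h=movel(lev(th,1,.10),v=.1,until_force=25); print(th,h,get_time(),np.round(np.array(get_ft_force())-f0,1))
    print(movel(lev(-.04,1,.10),v=.04,until_force=8),np.round(np.array(get_ft_force())-f0,1))
    movel(lev(.1,1,.10,.03)); p=get_tcp_pos(); movel([p[0],p[1],.16],v=.2)
    move_pose([.45,-.2,.25],Q); wait(.3); print(get_time())
    snap("side","c1");snap("scene","c2")
    a=cv2.imread("pics/c1.png")[215:335,220:400];b=cv2.imread("pics/c2.png")[145:285,260:380]
    a=cv2.resize(a,(594,396),interpolation=2)[:,:,:];b=cv2.resize(b,(340,396),interpolation=2)
    im=np.hstack([cv2.convertScaleAbs(a,alpha=1.3),cv2.convertScaleAbs(b,alpha=1.8)]);cv2.imwrite("pics/c.png",cv2.resize(im,(800,339)))
E
```

```text
tips [0.60481678 0.18123888 0.04697904] [0.51723593 0.19717593 0.0579329 ] nut ~ 1.4483610348690084 len 0.0896904855322598
hit False
1.6 False 15.2333 [ 0.5 -0.5  1.1]
1.3 False 15.6583 [ 0.8 -2.6  0.6]
1.0 False 16.0917 [-0.1 -1.7  0.5]
0.75 False 16.4917 [-0.7 -1.1  0.3]
0.5 False 16.9 [-0.5  0.5 -0.2]
0.3 False 17.2583 [-0.5 -0.4 -0.1]
0.1 False 17.625 [-0.5 -0.6 -0.3]
False [-0.4 -0.3  0.6]
20.45
```

View pics/c.png

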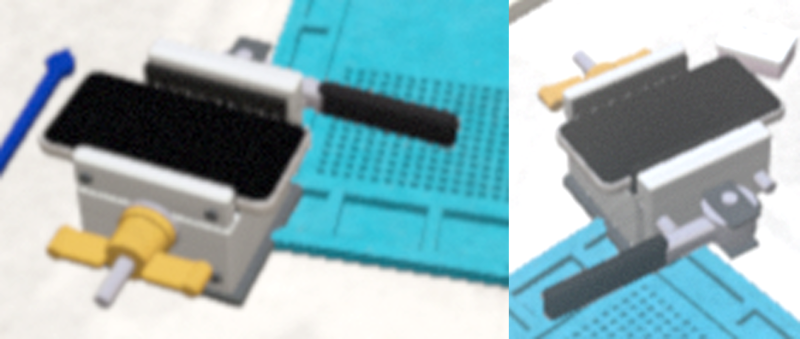

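The lever is shut: its tip is back at its starting pixel, shifted only by the nut's draw-in. The wings are level at about 1.45 rad, the phone hasn't moved, and the arm is clear.

```bash
python3 -c "
from station import *
print(job_done())"
```

```text
the job is handed in; nothing more can be done
None
```

I handed the job in at about 20 s of the 54 s limit: the lever was snapped open, the wing nut turned to level (measured about 1.45 rad) and the lever snapped shut, with the phone where it lay by eye; I could not measure the pad's press directly, and the hand-in returned no verdict.

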